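# Press the stopper home and lift the tube carrier out of the press

## Robot

A 7-joint arm with a two-finger parallel gripper is mounted at the origin on the work surface. World frame = base frame: x ahead of the robot, y to its left, z up, the work surface at z = 0. Lengths are in m, angles in rad, forces in N, time in s.
With the tool pointing down it reaches from about 0.4 to 0.875 m from the base axis. Payload 19.3 kg.
Tool frame: the origin (TCP) lies at the very end of the fingers, on their centre line; the grasp point (between the pads) lies 19 mm behind it; z points along the fingers, y is the line along which they close (so a half turn about z gives the same grasp; the last joint's range is limited). The gripper opens to 85 mm and grips with 20 to 120 N. Pads are 22 mm wide; open, the fingers measure 114 mm over their backs; the gripper's body (76 mm by 85 mm) begins 54 mm behind the grasp point. The pads swing forward as they close: fully open they stand 13 mm farther back than shut.
Start: joints at [1.077, 0.521, -0.036, 1.599, 0.021, 1.021, -0.113], TCP at [0.257, -0.57, 0.231] pointing down, gripper open.
Joint ranges: [-2.91, 2.91], [-0.3, 2.13], [-1.5, 1.42], [0.17, 2.43], [-1.26, 4.41], [0.16, 1.93], [-2.52, 2.52]. Speed limits (rad/s): [1.89, 1.89, 2.39, 2.39, 3.01, 3.01, 3.01].

## Interface

Orientations are given as [roll, pitch, yaw] about the fixed x, y, z axes, in that order (R = Rz(yaw) Ry(pitch) Rx(roll)).
In Python, from workcell import bot gives the robot as it stands.
- The arm moves only by the tool servo_tool, never from a script. Its argument "plan" is a list of rows, each a list of 7 numbers: the finger opening in cm, from 0 to 8.54, then the shift along the tool's x, y, z in cm, then the turn, a rotation vector about the tool's x, y, z in degrees. In form: [[fingers, x, y, z, wx, wy, wz], ...]. A call has 1 to 10 rows; each row is the pose to reach, as a shift and turn from the pose commanded when the call began, along the tool's axes at that moment; what a row does not reach only later rows make up. A row lasts 1/10 s, in which the tool goes at most 50 mm and 8.59 degrees, less where a joint would pass 70% of its speed; a pose out of reach is approached as far as the arm can. A call with a gripper value outside its range is refused whole. The fingers move at their own pace and stop on an object; "force" is the grip in N (left out, the last holds). Time passes only in rows, so rows that repeat a pose let the fingers close. It gives the time, the measured TCP pose, the force, the opening and the grip force at its end, in the units of the state.
- bot.observe(): the state, without advancing time (a new reading comes with each control period).
- bot.grab_frame(name): name is "scene" or "top"; returns a dict with "frame" (400x640x3 uint8, blue, green, red), "mtx" (3x3 intrinsics, pixels), "R" (3x3) and "t" (3): a world point X has camera coordinates R X + t. Camera axes: x right, y down, z forward; pixel columns grow to the right and rows downward; lengths in m; the calibration is good to about 2 mm. A picture is of the moment at which its call begins. There is no depth.
- bot.job_done(): hands the job in; it is judged then, once.
The state is a dict: "clock": time; "qpos": joint angles; "qd": joint speeds; "joint_efforts": joint torques, N m; "position": TCP position; "tool_rot": TCP orientation; "force": force on the tool from outside, world axes, zero at the start; "moment": the same for the moment, N m; "grip_width": finger opening in m; "finger_force": force on a finger pad.
Only numpy, scipy, OpenCV 4.12 (cv2) and the standard library are available. Lean on these libraries where they do the work, as an engineer would, in place of code of your own. Each camera call takes 0.05 s, during which the arm holds its last target. There are 200 camera calls.

## Task

Pull the lever of the bench press down through its full stroke so that the proud stopper is pushed fully home in its tube, then ease the lever slowly back up to its rest without letting it fly. Then take the tube carrier by its tall middle handle, bring it out from under the ram, lift it so that its underside is at least 10 cm above the bench, and finish while still holding it there, steady and level, with the carrier touching nothing else. Keep the carrier upright throughout and leave the other things on the bench alone.

Things in the scene. Friction and masses are not known exactly. Their poses are not given: they have to be found in the camera images.
- press: grey bench press, fixed, that pushes stoppers into tubes. Origin on the bench, under the middle of the carrier's place; -x is its front (towards the robot), +y its column side, z up. Base plate 15 mm thick, x -60 to 90, y -110 to 190 mm. A strip 6 mm high stands on it behind the carrier at x 36 to 42. Front and -y side are open
- ram_axis (a point): centre of the underside of the ram (26 mm disc) at rest, 144 mm above the bench, x 0, y 75 of the press; does not move with the ram. The ram goes down 40 mm per rad of lever onto the proud stopper. Its head, at 150 to 198 mm height, spans y 56 to 126, 50 mm wide in x; column 70 x 40 mm at x 5, y 145, 200 mm high
- lever (a joint): lever angle, rad: 0 at rest (arm pointing to the front, 35 degrees up), 1.0 at the end of the stroke (22 degrees below level); grows as the handle is pulled down. A spring drives it back to 0: about 2 N at the handle at rest, 8 N at the end, and 7 N more while the stopper goes in (from about 0.7 rad). Let go when pulled, it flies up
- lever_grip (a point): middle of the free part of the lever's handle: black round bar, 22 mm diameter, level along the press's y axis, 150 mm from the pivot. The arm's centre line is 47 mm to -y of this point, the bar's free end 33 mm to +y. Height 271 mm at rest, 128 mm at the end of the stroke. Turns with the lever; free on all sides
- lever_pivot (a point): point on the lever's hinge axis (along the press's y) abreast of lever_grip, 185 mm above the bench; fixed to the press. lever_grip moves on a circle of 150 mm radius about it in the press's x-z plane, on its -x side
- carrier: white tube carrier, 60 (x) by 190 mm (y), 0.3 to 0.6 kg, loose on the press's base plate, axes nearly as the press's, balanced about its tall middle handle. Origin: centre of its underside. Four clear tubes fixed in it, 22 mm diameter, rims 80 mm up, at y -75, -38, 38, 75 mm; black stoppers 25 mm wide. Three are home (10 mm above the rim); the one at y 75, under the ram, stands proud
- carrier_handle (a point): middle of the carrier's grip: an upright tab 14 mm thick (along the carrier's x), 40 mm wide (along y), 50 mm high, its middle 160 mm and its top 185 mm above the carrier's underside; best pinched from above across its 14 mm, in the x direction
- stopper (a joint): how far the proud stopper has been pushed in, m: 0 to 0.003 at the start, 0.012 fully home; needs 25 N and stays where it is pushed
- stopper_top (a point): centre of the top face of the proud stopper, 102 mm above the carrier's underside when the joint is at 0 and 90 mm when home
- beaker: bystander: empty glass beaker, 68 mm diameter, 90 mm high; origin under its centre
- reagent: bystander: amber glass bottle, 64 mm diameter, 140 mm high; origin under its centre
- tipbox: bystander: grey box with a clear lid, 88 x 123 x 68 mm; origin under its centre
- timer: bystander: flat white timer, 70 x 70 x 26 mm; origin under its centre
- dish: bystander: shallow glass dish, 90 mm diameter, 18 mm high; origin under its centre
- spare_stopper: bystander: a spare black rubber stopper, 25 mm diameter, 24 mm high, standing on the press's base plate behind the carrier; origin under its centre
Mind the look-alikes: they are no part of the job. What is shaped like the carrier but green is not meant.

How it is judged:
On the way, in this order (a step that is already met when the one before it is completed fails the run):
1. the lever is pulled to the end of its stroke and the stopper is home (value of joint lever above 0.92 rad and value of joint stopper above 0.0085 m), for 0.1 s.
2. the lever is back up at rest, the carrier still standing on the press (value of joint lever below 0.1 rad and z of carrier in the frame of press below 0.03 m), for 0.2 s.
At the end, for the whole second after the job is handed in: the carrier hangs in the fingers with its underside more than 95 mm above the bench, tilted less than 5 degrees, still (under 30 mm/s and 0.2 rad/s), touching neither press nor bystanders; the stopper is home (pushed in more than 8.5 of 12 mm) and the lever is at rest (under 0.1 rad) (height (world z) of carrier above 0.095 m and angle between carrier's own z axis and vertical below 0.09 rad and linear speed of carrier below 0.03 m/s and angular speed of carrier below 0.2 rad/s and contact force between carrier and the fingers above 1 N and contact force between carrier and press below 0.2 N and contact force between carrier and beaker below 0.2 N and contact force between carrier and reagent below 0.2 N and contact force between carrier and tipbox below 0.2 N and contact force between carrier and timer below 0.2 N and contact force between carrier and dish below 0.2 N and contact force between carrier and spare_stopper below 0.2 N and value of joint stopper above 0.0085 m and value of joint lever below 0.1 rad); the arm keeps its last pose, push and grip.
It fails at once if the lever flies back (faster than 1.5 rad/s upwards) (velocity of joint lever below -1.5 rad/s and value of joint lever above 0.15 rad).
It fails at once if the carrier is tipped by more than 25 degrees (angle between carrier's own z axis and vertical above 0.44 rad).
It fails at once if a bystander is moved more than 25 mm (distance of any of beaker, reagent, tipbox, timer, dish, spare_stopper from where it was at the start of the episode above 0.025 m).
It also fails if it takes over 59 s, if anything falls off the work surface, if the arm or the gripper's body presses on something with over 40 N, if the wrist force passes 120 N, or if a joint passes its speed limit or range.

## Working session

There is one attempt and no reset: what is moved stays moved. The work goes in short steps, Python scripts to look and compute and a tool call to move; the robot and the scene stay as the last step left them, time stands still between calls to the robot, and variables do not carry over. Pictures are saved under pics/ and viewed, at most 10 in all, crops included, and the job is handed in when it is done.

Besides the shell and the picture viewer there is one more tool, called after "Call:" as name([rows], argument=value, ...), one row to a line, values as JSON. servo_tool: Moves the arm, as the interface text tells. Its arguments: {"type":"object","properties":{"plan":{"type":"array","items":{"type":"array","items":{"type":"number"}}},"force":{"type":"number"}},"required":["plan"]}

```bash
mkdir -p pics
python3 - <<'E'
from workcell import bot
import cv2,numpy as np,pickle
s=bot.observe(); print({k:np.round(v,3) for k,v in s.items()})
for n in("scene","top"):
    d=bot.grab_frame(n); cv2.imwrite(f"pics/{n}0.png",d["frame"]); pickle.dump(d,open(f"{n}0.pkl","wb"))
    print(n,-d["R"].T@d["t"],d["R"].round(2).tolist(),d["mtx"].round(0).tolist())
E
```

```text
{'clock': np.float64(0.0), 'qpos': array([ 1.077,  0.522, -0.036,  1.6  ,  0.021,  1.021, -0.113]), 'qd': array([ 0.002,  0.001,  0.001,  0.002,  0.   , -0.001,  0.001]), 'joint_efforts': array([ 1.0000e-03, -9.2711e+01,  1.9800e+00, -3.6993e+01,  1.8000e-02,
        8.0000e-03, -0.0000e+00]), 'position': array([ 0.257, -0.569,  0.231]), 'tool_rot': array([-3.14 ,  0.   ,  0.424]), 'force': array([ 1.52 , -0.362, -0.297]), 'moment': array([-0.03 ,  0.017, -0.017]), 'finger_force': np.float64(0.0), 'grip_width': np.float64(0.086)}
scene [1.2849079  0.11806082 0.97129347] [[-0.17, 0.99, 0.01], [0.73, 0.13, -0.67], [-0.66, -0.1, -0.74]] [[425.0, 0.0, 315.0], [0.0, 425.0, 196.0], [0.0, 0.0, 1.0]]
top [0.32491496 0.03347976 1.16324073] [[-0.08, -1.0, -0.01], [-0.97, 0.08, -0.22], [0.22, -0.01, -0.97]] [[375.0, 0.0, 327.0], [0.0, 375.0, 204.0], [0.0, 0.0, 1.0]]
```

View pics/scene0.png

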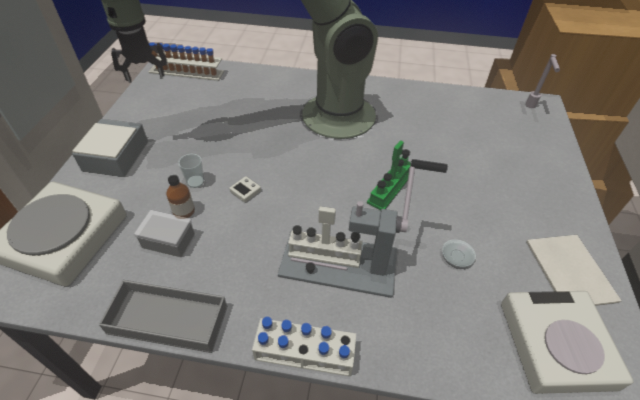

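View pics/top0.png

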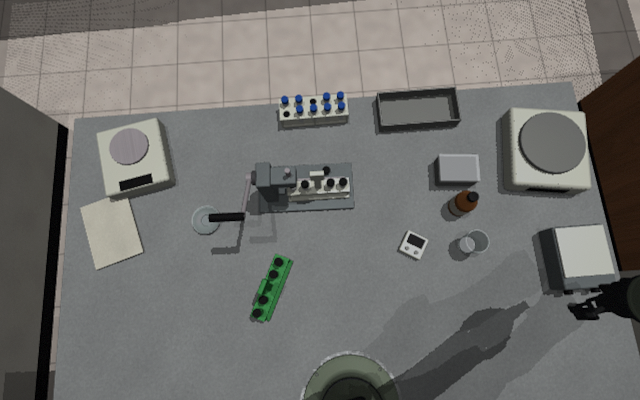

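The scene view shows the press near (350,240), with the lever handle bar at about (412–447,165) and the carrier's tab at (327,215). In the top view the bar is at (208–245,217) and the tab at (317,173). I'll enlarge both.

Run:
```python
import cv2,numpy as np
a=cv2.imread("pics/scene0.png")[145:295,275:475]; b=cv2.imread("pics/top0.png")[145:255,190:360]
cv2.imwrite("pics/c1.png",cv2.resize(a,None,fx=4,fy=4,interpolation=cv2.INTER_CUBIC))
cv2.imwrite("pics/c2.png",cv2.resize(b,None,fx=4,fy=4,interpolation=cv2.INTER_CUBIC))
```

```text
(no output)
```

View pics/c1.png

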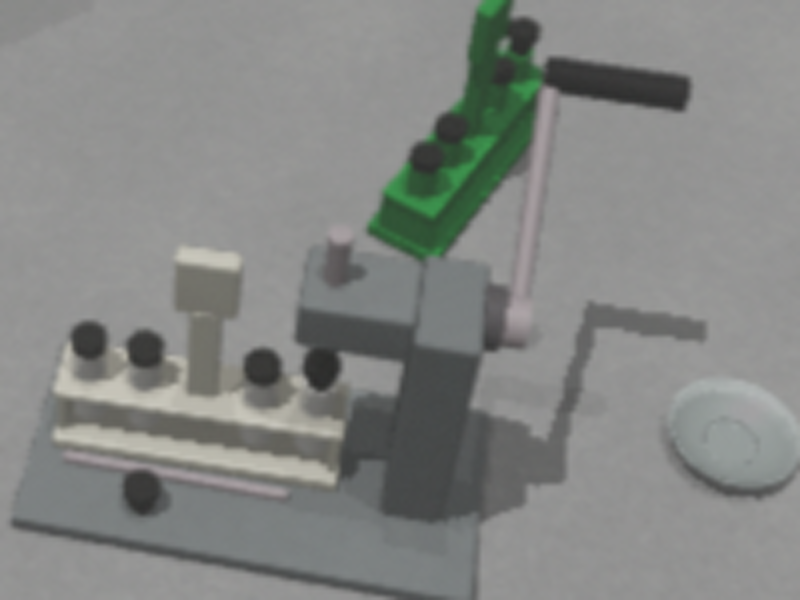

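View pics/c2.png

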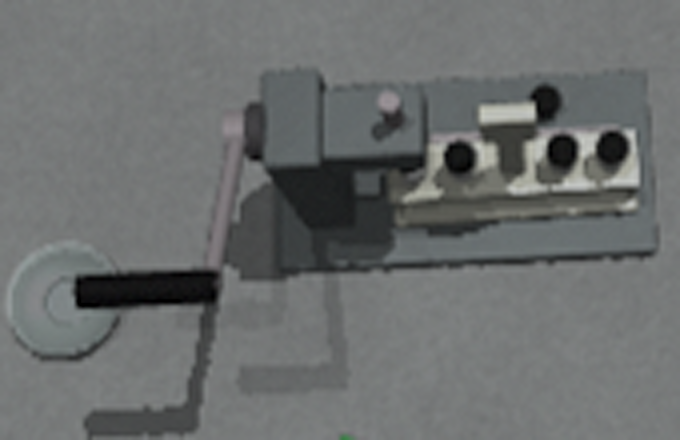

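The crops (4x) show the bar ends at scene (549,75)/(687,92) and top (216,286)/(78,291). The tab top centre is at scene (209,256) and top (508,113). Base-plate corners and the column top are visible in both crops. Next is triangulation.

```bash
cat > h.py <<'E'
import cv2,numpy as np,pickle
S=pickle.load(open("scene0.pkl","rb"));T=pickle.load(open("top0.pkl","rb"))
P=lambda d:d["mtx"]@np.c_[d["R"],d["t"]]
cs=lambda u,v:np.array([275+(u+.5)/4-.5,145+(v+.5)/4-.5])
ct=lambda u,v:np.array([190+(u+.5)/4-.5,145+(v+.5)/4-.5])
def tri(a,b,A=S,B=T):
    X=cv2.triangulatePoints(P(A),P(B),a.reshape(2,1),b.reshape(2,1)).ravel();X=X[:3]/X[3]
    r=[np.linalg.norm((q:=P(d)@np.r_[X,1])[:2]/q[2]-p) for d,p in((A,a),(B,b))]
    return X,np.round(r,2)
def plane(d,p,z):
    c=-d["R"].T@d["t"];v=d["R"].T@np.linalg.inv(d["mtx"])@np.r_[p,1];return c+v*(z-c[2])/v[2]
E
python3 - <<'E'
from h import *
np.set_printoptions(precision=4,suppress=True)
for n,a,b in[("bar in",(549,75),(216,286)),("bar out",(687,92),(78,291)),("tab top",(209,256),(508,113)),("column top",(452,306),(292,118)),("hub",(518,322),(233,126))]:
    print(n,*tri(cs(*a),ct(*b)))
for n,p in[("back-y",(645,72)),("front-y",(657,249)),("front+y",(278,268))]:print(n,plane(T,ct(*p),.015))
for n,p in[("back-y",(16,518)),("back+y",(475,592))]:print(n,plane(S,cs(*p),.015))
for n,p in[("prox-y",(613,146)),("s2",(563,151)),("s3",(460,157))]:print(n,plane(T,ct(*p),.105))
E
```

```text
bar in [0.5151 0.2288 0.2718] [0.78 0.99]
bar out [0.5182 0.31   0.2749] [0.35 0.44]
tab top [0.6324 0.0439 0.2017] [0.5  0.57]
column top [0.6419 0.189  0.1982] [0.43 0.48]
hub [0.6416 0.2291 0.1919] [0.08 0.09]
back-y [ 0.7177 -0.0685  0.015 ]
front-y [ 0.5715 -0.0641  0.015 ]
front+y [0.5803 0.233  0.015 ]
back-y [ 0.7171 -0.0623  0.015 ]
back+y [0.7187 0.2342 0.015 ]
prox-y [ 0.6319 -0.0317  0.105 ]
s2 [0.6311 0.0052 0.105 ]
s3 [0.6326 0.0809 0.105 ]
```

Everything agrees: the bar is at 272 mm, the tab top at 202 mm, and the press yaw is about -0.02. The lever grip is near (0.517, 0.277, 0.272), the pivot x is near 0.640, and the press origin is near (0.633, 0.045). I'll go above the bar with tool yaw 90°, so tool x = world y, tool y = world x and tool z = down.

Call:
servo_tool([
  [8.5,0,0,-5,0,0,0],
  [8.5,3,-3.5,-9,0,0,-7],
  [8.5,6,-7,-12,0,0,-14],
  [8.5,9.3,-10.5,-12,0,0,-22],
  [8.5,12.6,-14.3,-12,0,0,-30],
  [8.5,16,-18.1,-12,0,0,-38],
  [8.5,19.3,-22,-12,0,0,-46],
  [8.5,22.6,-25.8,-12,0,0,-54],
  [8.5,26,-29.6,-12,0,0,-61],
  [8.5,29.3,-33.3,-12,0,0,-65.7],
])

```text
clock: 1.1
position: [0.3826, -0.1582, 0.3514]
tool_rot: [3.142, 0.0, 1.575]
force: [1.5, -0.4, -0.5]
grip_width: 0.0851
finger_force: 0.0
```

Call:
servo_tool([
  [8.5,4.3,1.3,0,0,0,0],
  [8.5,8.6,2.6,0,0,0,0],
  [8.5,12.8,3.9,0,0,0,0],
  [8.5,17,5.2,0,0,0,0],
  [8.5,21.3,6.5,0,0,0,0],
  [8.5,25.5,7.8,0,0,0,0],
  [8.5,29.8,9.1,0,0,0,0],
  [8.5,34,10.4,0,0,0,0],
  [8.5,38.3,11.7,0,0,0,0],
  [8.5,42.5,13,0,0,0,0],
  [8.5,42.5,13,0,0,0,0],
])

```text
invalid input
```

Too many rows, so I'll trim to 10.

Call:
servo_tool([
  [8.5,4.5,1.4,0,0,0,0],
  [8.5,9,2.8,0,0,0,0],
  [8.5,13.5,4.2,0,0,0,0],
  [8.5,18,5.6,0,0,0,0],
  [8.5,22.5,7,0,0,0,0],
  [8.5,27,8.4,0,0,0,0],
  [8.5,31.5,9.8,0,0,0,0],
  [8.5,36,11.2,0,0,0,0],
  [8.5,42.5,13,0,0,0,0],
  [8.5,42.5,13,0,0,0,0],
])

```text
clock: 2.1
position: [0.5124, 0.2694, 0.3505]
tool_rot: [-3.14, -0.002, 1.574]
force: [-0.8, -0.3, 0.1]
grip_width: 0.0845
finger_force: 0.0
```

Run:
```python
from workcell import bot
import cv2,numpy as np
s=bot.observe(); print(s["position"],s["tool_rot"],s["qpos"].round(2))
a=bot.grab_frame("scene")["frame"][100:250,330:530]; b=bot.grab_frame("top")["frame"][145:295,160:360]
cv2.imwrite("pics/c3.png",cv2.hconcat([cv2.resize(x,None,fx=2,fy=2,interpolation=cv2.INTER_CUBIC) for x in(a,b)]))
```

```text
[0.51235184 0.26937407 0.35051022] [-3.13995005e+00 -1.67326024e-03  1.57422368e+00] [-0.06  0.42 -0.75  1.54  0.29  1.3  -0.84]
```

View pics/c3.png

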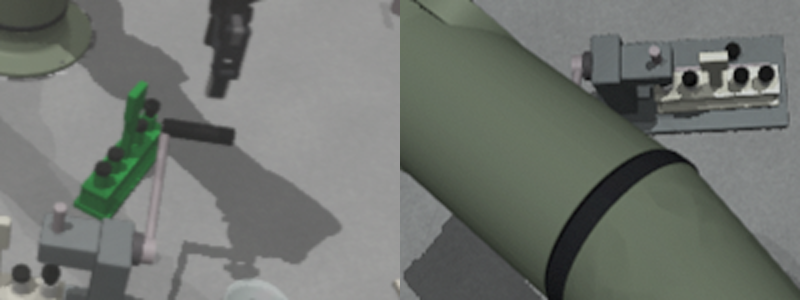

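The picture shows the open fingers above and just beyond the bar's middle, tip near scene pixel (438,147), as intended. I'll descend and grip.

Call:
servo_tool([
  [8.5,0,0,2.5,0,0,0],
  [8.5,0,0,5,0,0,0],
  [8.5,0,0,7.5,0,0,0],
  [8.5,0,0,10,0,0,0],
  [8.5,0,0,10.2,0,0,0],
  [0,0,0,10.2,0,0,0],
  [0,0,0,10.2,0,0,0],
  [0,0,0,10.2,0,0,0],
  [0,0,0,10.2,0,0,0],
  [0,0,0,10.2,0,0,0],
], force=70)

```text
clock: 3.2
position: [0.5138, 0.2649, 0.2498]
tool_rot: [3.139, -0.001, 1.57]
force: [6.7, 1.7, -5.1]
grip_width: 0.0201
finger_force: 68.4
```

Run:
```python
from workcell import bot
import numpy as np
s=bot.observe(); print({k:np.round(s[k],4) for k in("position","tool_rot","force","moment","grip_width","finger_force","clock")})
# circle path relative to start, lever angle steps
a0=np.deg2rad(35)
for th in np.arange(0,1.11,.05):
    a=a0-th; print(round(th,2), "x(tool y) cm",round(15*(np.cos(a0)-np.cos(a)),2),"down cm",round(15*(np.sin(a0)-np.sin(a)),2))
```

```text
{'position': array([0.5138, 0.2649, 0.2498]), 'tool_rot': array([ 3.1395e+00, -1.0000e-03,  1.5696e+00]), 'force': array([ 6.7159,  1.695 , -5.0628]), 'moment': array([ 0.1574, -1.2687, -0.3441]), 'grip_width': np.float64(0.0201), 'finger_force': np.float64(68.366), 'clock': np.float64(3.2)}
0.0 x(tool y) cm 0.0 down cm 0.0
0.05 x(tool y) cm -0.41 down cm 0.62
0.1 x(tool y) cm -0.8 down cm 1.27
0.15 x(tool y) cm -1.15 down cm 1.93
0.2 x(tool y) cm -1.46 down cm 2.61
0.25 x(tool y) cm -1.75 down cm 3.31
0.3 x(tool y) cm -1.99 down cm 4.02
0.35 x(tool y) cm -2.21 down cm 4.73
0.4 x(tool y) cm -2.38 down cm 5.46
0.45 x(tool y) cm -2.52 down cm 6.2
0.5 x(tool y) cm -2.62 down cm 6.94
0.55 x(tool y) cm -2.68 down cm 7.69
0.6 x(tool y) cm -2.71 down cm 8.44
0.65 x(tool y) cm -2.7 down cm 9.19
0.7 x(tool y) cm -2.65 down cm 9.94
0.75 x(tool y) cm -2.57 down cm 10.68
0.8 x(tool y) cm -2.45 down cm 11.42
0.85 x(tool y) cm -2.29 down cm 12.16
0.9 x(tool y) cm -2.09 down cm 12.88
0.95 x(tool y) cm -1.86 down cm 13.59
1.0 x(tool y) cm -1.59 down cm 14.29
1.05 x(tool y) cm -1.29 down cm 14.98
1.1 x(tool y) cm -0.95 down cm 15.65
```

The bar is gripped (68 N). I'll pull down along the arc to 0.5 rad, then check.

Call:
servo_tool([
  [0,0,-0.4,0.6,0,0,0],
  [0,0,-0.8,1.3,0,0,0],
  [0,0,-1.15,1.9,0,0,0],
  [0,0,-1.45,2.6,0,0,0],
  [0,0,-1.75,3.3,0,0,0],
  [0,0,-2,4,0,0,0],
  [0,0,-2.2,4.7,0,0,0],
  [0,0,-2.4,5.5,0,0,0],
  [0,0,-2.5,6.2,0,0,0],
  [0,0,-2.6,6.9,0,0,0],
])

```text
clock: 4.2
position: [0.4886, 0.2656, 0.1815]
tool_rot: [3.137, -0.002, 1.569]
force: [11.2, 2.8, 6.6]
grip_width: 0.0199
finger_force: 72.6
```

Call:
servo_tool([
  [0,0,-0.05,0.75,0,0,0],
  [0,0,-0.1,1.5,0,0,0],
  [0,0,-0.1,2.25,0,0,0],
  [0,0,0,3,0,0,0],
  [0,0,0.05,3.7,0,0,0],
  [0,0,0.2,4.5,0,0,0],
  [0,0,0.3,5.2,0,0,0],
  [0,0,0.5,5.9,0,0,0],
  [0,0,0.8,6.6,0,0,0],
  [0,0,1.0,7.3,0,0,0],
])

```text
clock: 5.2
position: [0.4964, 0.2654, 0.1079]
tool_rot: [-3.141, -0.0, 1.57]
force: [-8.2, -1.8, 17.3]
grip_width: 0.0205
finger_force: 82.8
```

Call:
servo_tool([
  [0,0,0.15,0.3,0,0,0],
  [0,0,0.25,0.6,0,0,0],
  [0,0,0.25,0.6,0,0,0],
  [0,0,0.25,0.6,0,0,0],
])

```text
clock: 5.6
position: [0.4983, 0.2653, 0.1021]
tool_rot: [-3.141, 0.0, 1.571]
force: [-11.2, -1.7, 17.1]
grip_width: 0.0199
finger_force: 83.9
```

Run:
```python
from workcell import bot
import cv2,numpy as np
s=bot.observe(); print(s["position"],s["force"],s["moment"])
a=bot.grab_frame("scene")["frame"][130:280,270:470]
cv2.imwrite("pics/c4.png",cv2.resize(a,None,fx=4,fy=4,interpolation=cv2.INTER_CUBIC))
```

```text
[0.49831102 0.26534816 0.10208011] [-11.22542545  -1.65066144  17.05609967] [-0.35699943  2.60834226 -0.47313943]
```

View pics/c4.png

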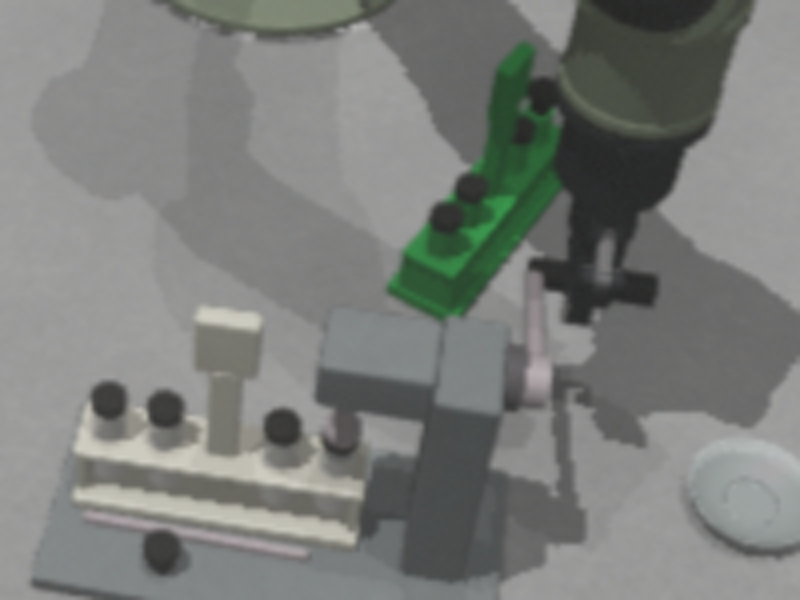

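The ram is down on the stopper and the bar is low. I'll work out the lever angle from the bar-end pixel, scene (433.6,202), and the inner end (403.5,196).

Run:
```python
from h import *
def yplane(p,y):
    c=-S["R"].T@S["t"];v=S["R"].T@np.linalg.inv(S["mtx"])@np.r_[p,1];return c+v*(y-c[1])/v[1]
g=lambda u,v:np.array([270+(u+.5)/4-.5,130+(v+.5)/4-.5])
# predicted pixels for bar ends by lever angle
for th in(.8,.85,.9,.95,1.0,1.05):
    a=np.deg2rad(35)-th
    o=[]
    for y in(.229,.310):
        q=P(S)@np.r_[.640-.15*np.cos(a),y,.186+.15*np.sin(a),1];o.append((q[:2]/q[2]).round(1))
    print(th,*o)
print("seen",g(537,266),g(655,290))
```

```text
0.8 [403.5 189.2] [434.8 193.3]
0.85 [403.  191.5] [434.2 195.6]
0.9 [402.6 193.9] [433.6 198. ]
0.95 [402.1 196.4] [433.  200.5]
1.0 [401.6 198.9] [432.5 203. ]
1.05 [401.2 201.4] [431.9 205.5]
seen [403.875 196.125] [433.375 202.125]
```

About 0.96 rad by eye. I'll push a little further until the end stop shows in the force.

Call:
servo_tool([
  [0,0,0.15,0.3,0,0,0],
  [0,0,0.3,0.6,0,0,0],
  [0,0,0.3,0.6,0,0,0],
  [0,0,0.3,0.6,0,0,0],
])

```text
clock: 6.05
position: [0.4997, 0.2655, 0.0978]
tool_rot: [-3.139, 0.002, 1.571]
force: [-34.7, -11.2, 63.5]
grip_width: 0.0202
finger_force: 89.8
```

The end stop is reached (force jumped to 63 N). Now I'll ease the lever back slowly along the arc, still gripping.

Call:
servo_tool([
  [0,0,-0.2,-0.6,0,0,0],
  [0,0,-0.4,-1.1,0,0,0],
  [0,0,-0.6,-1.7,0,0,0],
  [0,0,-0.75,-2.3,0,0,0],
  [0,0,-0.85,-2.9,0,0,0],
  [0,0,-0.95,-3.5,0,0,0],
  [0,0,-1.05,-4.1,0,0,0],
  [0,0,-1.1,-4.7,0,0,0],
  [0,0,-1.1,-5.3,0,0,0],
  [0,0,-1.1,-5.9,0,0,0],
])

```text
clock: 7.05
position: [0.4878, 0.2656, 0.1539]
tool_rot: [-3.136, 0.001, 1.572]
force: [-21.4, 4.0, -3.5]
grip_width: 0.02
finger_force: 76.2
```

Call:
servo_tool([
  [0,0,0,-0.6,0,0,0],
  [0,0,0.05,-1.2,0,0,0],
  [0,0,0.1,-1.8,0,0,0],
  [0,0,0.2,-2.4,0,0,0],
  [0,0,0.3,-3,0,0,0],
  [0,0,0.45,-3.6,0,0,0],
  [0,0,0.6,-4.2,0,0,0],
  [0,0,0.75,-4.8,0,0,0],
  [0,0,1.0,-5.4,0,0,0],
  [0,0,1.2,-5.9,0,0,0],
])

```text
clock: 8.05
position: [0.4957, 0.2655, 0.2125]
tool_rot: [-3.128, 0.004, 1.574]
force: [-54.1, -3.4, 19.0]
grip_width: 0.0196
finger_force: 72.9
```

The x force shows the command is leading towards +x, so I'll relax it while finishing the rise.

Call:
servo_tool([
  [0,0,-0.4,0,0,0,0],
  [0,0,-0.7,-0.2,0,0,0],
  [0,0,-0.6,-0.6,0,0,0],
  [0,0,-0.4,-1.0,0,0,0],
  [0,0,-0.2,-1.4,0,0,0],
  [0,0,0,-1.8,0,0,0],
])

```text
clock: 8.65
position: [0.5025, 0.2651, 0.2316]
tool_rot: [-3.14, 0.0, 1.571]
force: [-5.8, 3.7, -2.9]
grip_width: 0.02
finger_force: 68.5
```

Call:
servo_tool([
  [0,0,0.3,-0.4,0,0,0],
  [0,0,0.5,-0.8,0,0,0],
  [0,0,0.7,-1.2,0,0,0],
  [0,0,0.7,-1.2,0,0,0],
])

```text
clock: 9.05
position: [0.5087, 0.265, 0.2437]
tool_rot: [-3.138, 0.001, 1.571]
force: [-14.7, 0.3, 5.1]
grip_width: 0.0202
finger_force: 68.5
```

Call:
servo_tool([
  [0,0,0,-0.4,0,0,0],
  [0,0,0.1,-0.7,0,0,0],
  [0,0,0.2,-0.9,0,0,0],
  [0,0,0.2,-0.9,0,0,0],
])

```text
clock: 9.45
position: [0.5135, 0.2646, 0.2524]
tool_rot: [3.14, -0.001, 1.569]
force: [9.3, 4.7, -11.6]
grip_width: 0.02
finger_force: 69.1
```

Run:
```python
from workcell import bot
import cv2,numpy as np
s=bot.observe(); print(s["position"],s["force"],s["moment"])
a=bot.grab_frame("scene")["frame"][130:280,270:470]
cv2.imwrite("pics/c5.png",cv2.resize(a,None,fx=4,fy=4,interpolation=cv2.INTER_CUBIC))
```

```text
[0.5134925  0.26464458 0.25238875] [  9.31498825   4.69096005 -11.62728351] [ 0.86351976 -1.02890371 -0.55438808]
```

View pics/c5.png

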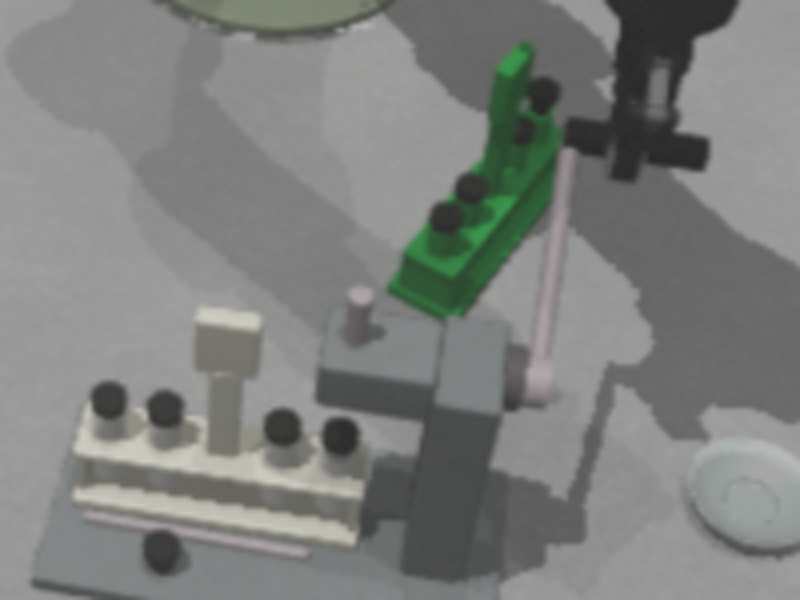

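The lever is back at rest: the bar end is at the same pixel as at the start. The stopper is now level with the others. Release, rise, and move over the carrier's tab.

Call:
servo_tool([
  [8.5,0,0,0,0,0,0],
  [8.5,0,0,0,0,0,0],
  [8.5,0,0,0,0,0,0],
  [8.5,0,0,0,0,0,0],
  [8.5,0,0,0,0,0,0],
  [8.5,0,0,-2,0,0,0],
  [8.5,0,0,-5,0,0,0],
  [8.5,0,0,-8,0,0,0],
  [8.5,0,0,-10,0,0,0],
  [8.5,0,0,-10,0,0,0],
])

```text
clock: 10.5
position: [0.5128, 0.2655, 0.3549]
tool_rot: [3.138, -0.002, 1.57]
force: [0.2, 0.2, 0.2]
grip_width: 0.0847
finger_force: 0.0
```

Call:
servo_tool([
  [8.5,-3,1.6,0,0,0,0],
  [8.5,-6,3.2,0,0,0,0],
  [8.5,-10,5.4,0,0,0,0],
  [8.5,-14,7.6,0,0,0,0],
  [8.5,-18,9.8,0,0,0,0],
  [8.5,-20,10.9,0,0,0,0],
  [8.5,-22,12,0,0,0,0],
  [8.5,-22,12,0,0,0,0],
  [8.5,-22,12,0,0,0,0],
])

```text
clock: 11.4
position: [0.632, 0.0448, 0.3515]
tool_rot: [-3.14, -0.0, 1.57]
force: [-0.3, -0.4, 0.4]
grip_width: 0.0847
finger_force: 0.0
```

Run:
```python
from workcell import bot
import cv2,numpy as np
s=bot.observe(); print(s["position"],s["tool_rot"],s["force"],s["grip_width"])
a=bot.grab_frame("scene")["frame"][130:280,270:470]
cv2.imwrite("pics/c6.png",cv2.resize(a,None,fx=4,fy=4,interpolation=cv2.INTER_CUBIC))
```

```text
[0.63195664 0.04482787 0.35146601] [-3.14043645e+00 -2.18918785e-04  1.57011375e+00] [-0.27171263 -0.42883861  0.37318814] 0.08471296255702558
```

View pics/c6.png

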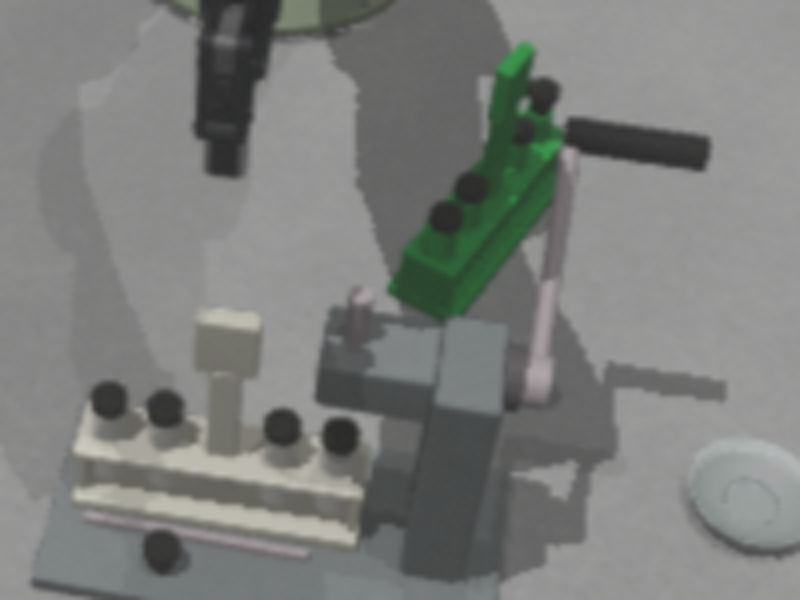

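The fingers sit squarely above the tab, the lever bar is unmoved, and all four stoppers are level. Descend and pinch.

Call:
servo_tool([
  [8.5,0,0,3,0,0,0],
  [8.5,0,0,6,0,0,0],
  [8.5,0,0,9,0,0,0],
  [8.5,0,0,12,0,0,0],
  [8.5,0,0,14,0,0,0],
  [8.5,0,0,16,0,0,0],
  [8.5,0,0,18,0,0,0],
  [8.5,0,0,19.5,0,0,0],
  [8.5,0,0,19.5,0,0,0],
  [8.5,0,0,19.5,0,0,0],
])

```text
clock: 12.45
position: [0.6323, 0.0454, 0.1578]
tool_rot: [3.141, -0.0, 1.571]
force: [-0.1, 0.0, 0.4]
grip_width: 0.0854
finger_force: 0.0
```

Call:
servo_tool([
  [4,0,0,0,0,0,0],
  [3,0,0,0,0,0,0],
  [2,0,0,0,0,0,0],
  [0,0,0,0,0,0,0],
  [0,0,0,0,0,0,0],
  [0,0,0,0,0,0,0],
  [0,0,0,0,0,0,0],
], force=60)

```text
clock: 13.15
position: [0.6323, 0.0447, 0.1575]
tool_rot: [3.141, 0.0, 1.57]
force: [-2.2, -0.4, 5.0]
grip_width: 0.0132
finger_force: 59.8
```

Call:
servo_tool([
  [0,0,0,-0.3,0,0,0],
  [0,0,0,-0.6,0,0,0],
  [0,0,0,-1.0,0,0,0],
  [0,0,0,-1.4,0,0,0],
  [0,0,0,-1.7,0,0,0],
  [0,0,0,-1.7,0,0,0],
])

```text
clock: 13.75
position: [0.6324, 0.0449, 0.1748]
tool_rot: [3.141, -0.0, 1.57]
force: [-0.1, 0.5, -4.3]
grip_width: 0.0135
finger_force: 58.6
```

Held and lifted 17 mm (about 4.4 N hanging). Slide out to -y, with a little -x, then lift.

Call:
servo_tool([
  [0,-0.7,0,0,0,0,0],
  [0,-2,0,0,0,0,0],
  [0,-3.5,0,0,0,0,0],
  [0,-5,-0.3,0,0,0,0],
  [0,-6.5,-0.8,0,0,0,0],
  [0,-8,-1.4,0,0,0,0],
  [0,-9.5,-2,0,0,0,0],
  [0,-11,-2.5,0,0,0,0],
  [0,-12,-3,0,0,0,0],
  [0,-12,-3,0,0,0,0],
])

```text
clock: 14.75
position: [0.6015, -0.0772, 0.1743]
tool_rot: [-3.141, 0.001, 1.568]
force: [-0.6, -0.6, -4.3]
grip_width: 0.0137
finger_force: 58.6
```

Call:
servo_tool([
  [0,0,0,-0.7,0,0,0],
  [0,0,0,-2,0,0,0],
  [0,0,0,-3.5,0,0,0],
  [0,0,0,-5,0,0,0],
  [0,0,0,-6.5,0,0,0],
  [0,0,0,-8,0,0,0],
  [0,0,0,-9,0,0,0],
  [0,0,0,-9.8,0,0,0],
  [0,0,0,-10,0,0,0],
  [0,0,0,-10,0,0,0],
])

```text
clock: 15.75
position: [0.6021, -0.0752, 0.2742]
tool_rot: [-3.141, 0.0, 1.57]
force: [-0.5, -0.6, -3.8]
grip_width: 0.0133
finger_force: 58.7
```

Call:
servo_tool([
  [0,0,0,0,0,0,0],
  [0,0,0,0,0,0,0],
  [0,0,0,0,0,0,0],
  [0,0,0,0,0,0,0],
  [0,0,0,0,0,0,0],
])

```text
clock: 16.25
position: [0.6021, -0.0752, 0.2742]
tool_rot: [-3.141, -0.0, 1.57]
force: [-0.4, 0.5, -4.1]
grip_width: 0.013
finger_force: 58.7
```

Run:
```python
from workcell import bot
import cv2,numpy as np
s=bot.observe(); print(s["position"],s["tool_rot"],s["force"],s["moment"],s["grip_width"],s["qd"].round(3))
cv2.imwrite("pics/c7.png",cv2.resize(bot.grab_frame("scene")["frame"][90:300,200:480],None,fx=2.8,fy=2.8,interpolation=cv2.INTER_CUBIC))
```

```text
[ 0.60213733 -0.07518206  0.2741835 ] [-3.14143954e+00 -7.91693332e-05  1.57041698e+00] [-0.39037949  0.45921075 -4.07779864] [ 0.05153453  0.04705204 -0.0110904 ] 0.013040105464063133 [ 0.001 -0.002 -0.001 -0.002 -0.001  0.     0.   ]
```

View pics/c7.png

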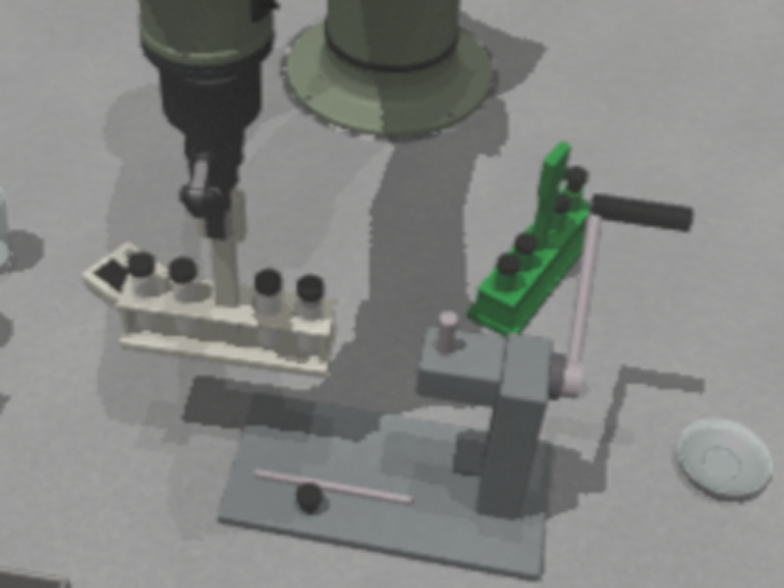

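The carrier hangs level and clear of everything, its underside at about 13 cm. The lever is at rest, the spare stopper is untouched and all four stoppers are level. I'm handing it in.

```bash
python3 -c "
from workcell import bot
print(bot.job_done())"
```

```text
the job is handed in; nothing more can be done
None
```

I handed the job in; no verdict came back. The lever went to its end stop and was eased back to rest, the stopper looks home, and the carrier is held level with its underside about 13 cm above the bench, touching nothing else.

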